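# Press the pump's pressure plate level and hold the end cover over the threaded holes

### The arm

A 6-joint arm with a two-finger parallel gripper is mounted at the origin on the work surface. World frame = base frame: x ahead of the robot, y to its left, z up, the work surface at z = 0. Lengths are in m, angles in rad, forces in N, time in s.
With the tool pointing down it reaches from about 0.275 to 1 m from the base axis. Payload 8.4 kg.
Tool frame: the origin (TCP) lies midway between the tips of the shut fingers; the grasp point (between the pads) lies 19 mm behind it; z points along the fingers, y is the line along which they close (so a half turn about z gives the same grasp; the last joint's range is limited). The gripper opens to 85 mm and grips with 20 to 120 N. Pads are 22 mm wide; open, the fingers measure 114 mm over their backs; the gripper's body (76 mm by 85 mm) begins 54 mm behind the grasp point. The pads swing forward as they close: fully open they stand 13 mm farther back than shut.
Start: joints at [1.198, 0.353, 1.633, -0, 1.155, -0.002], TCP at [0.226, 0.583, 0.231] pointing down, gripper open.
Joint ranges: [-2.63, 2.63], [-0.92, 2.1], [0.06, 2.66], [-1.3, 4.44], [0, 2.69], [-3.02, 3.02]. Speed limits (rad/s): [2.22, 2.22, 2.79, 3.14, 3.14, 3.14].

### API

Orientations are given as a unit quaternion [x, y, z, w].
In Python, from workcell import bot, claw, kinematics, optics, ticket, spotter gives the robot as it stands. Calls block until the motion is done:
- bot.reach(position, orientation): joint-space move of the TCP to a pose.
- bot.servo_line(position, ori=None, velocity=0.15): straight line of the TCP; ori=None keeps the orientation; velocity is the mean speed in m/s.
- bot.goto_joints(angles): joint-space move.
- claw.move_gripper(opening, strength=None): finger opening in m; strength is the grip in N (None keeps the last); returns when the fingers have stopped.
- bot.dwell(seconds).
- kinematics.solve_ik(position, orientation): joint angles nearest the present ones, or None.
- optics.read_camera(name): name is "scene" or "top" or "wrist"; returns a dict with "frame" (400x640x3 uint8, red, green, blue), "intrinsics" (3x3 intrinsics, pixels), "view" (4x4, takes a point from world to camera coordinates). Camera axes: x right, y down, z forward; pixel columns grow to the right and rows downward; lengths in m; the calibration is good to about 2 mm. A picture is of the moment at which its call begins. There is no depth.
A pose or a line that the arm cannot do raises bot.IKError and nothing moves.
- ticket.hand_in(): hands the job in; it is judged then, once.
Trained networks look in a picture, given as the dict that the camera call returned (one of the last four; its "shot" number tells which), for a name from the list of things; names that differ only in an ending like _2 or _b are one class to them, and where a whole thing is asked for, a point or a joint stands for the part that bears it (a point fixed in the world has none). Each returns a list of dicts, best first, with "score" (0 to 1); they miss things now and then, are a little off and sometimes report something else, mostly with a low value. They report only what shows in the picture. A call takes as long as a camera call.
- spotter.silhouettes(picture, thing): "mask" (400x640 bool, what is visible of it) and "uv" ([column, row] in pixels, amid what is visible of it).
Readings, each from a call of its own:
- bot.read_time_s(): time.
- bot.read_joint_pos(): joint angles.
- bot.read_joint_vel(): joint speeds.
- bot.read_joint_efforts(): joint torques, N m.
- bot.read_position(): TCP position.
- bot.read_orientation(): TCP orientation.
- bot.read_wrist_force(): force on the tool from outside, world axes, zero at the start.
- bot.read_ft_torque(): the same for the moment, N m.
- bot.read_gripper_width(): finger opening in m.
- bot.read_grip_force(): force on a finger pad.
Only numpy, scipy, OpenCV 4.12 (cv2) and the standard library are available. Lean on these libraries where they do the work, as an engineer would, in place of code of your own. Each camera call takes 0.05 s, during which the arm holds its last target. There are 200 camera calls.

### The job

Close up the measured pump body: first press the round pressure plate, which sits crooked in the bore, down until it lies level and flush with the body's top face. Then pick up the rectangular end cover by its port block and hold it level about two centimetres above that face, its four holes lined up over the four threaded holes so that a colleague can drop the screws through. The program finishes while still holding the cover there, still and not resting on the body; leave the other things on the table where they are.

Things in the scene. Friction and masses are not known exactly. Their poses are not given: they have to be found in the camera images.
- pump: Dark cast-iron pump body clamped to the table (clamps reach 140 mm from the middle along +-x, 50 mm high). Origin: centre of its underside, on the table. Top flange 140 (x) by 110 mm (y), top face 75 mm above the origin, with four threaded holes, 10 mm wide, at x = +-55, y = +-41 mm and a central bore, 61 mm wide, holding the pressure plate. A half turn makes no difference to the holes.
- pressure_plate (a joint): Crookedness, rad: 0 = level and flush; starts at 0.10 to 0.17. Steel disc 58 mm wide, 10 thick, rubber seal in its rim, in the pump's bore. Its edge at the pump's -x side is down on the seat, its +x edge stands 6 to 10 mm up; it rocks about the -x edge, held by seal friction. Pressing takes 5 N at plate_press, 7 N at its middle; the seat is a hard stop and it stays when let go.
- plate_press (a point): Point on the pressure plate's top, 10 mm from the disc's middle towards its high edge: a good place to press with closed fingers. With the plate level it lies at x = 10, y = 0, z = 75 mm in the pump's frame; z axis: the plate's normal.
- cover: Loose rectangular aluminium end cover, 0.5 to 0.8 kg, flat on the table. Origin: centre of its underside. Plate 140 (x) by 110 (y) by 12 mm, four through holes, 14 mm wide, at x = +-55, y = +-41 mm. On its middle a port block, 50 (x) by 36 mm (y), rises from 12 to 50 mm above the origin: grip it across the 36 mm, from above. A half turn makes no difference.
- round_cover: Bystander: smaller round aluminium cover with three holes, of another pump, 88 mm across, 34 mm high; origin under its centre. Leave it.
- ring_gauge: Bystander: steel ring gauge, 54 mm across, 22 mm high; origin under its centre. Leave it.
- hex_driver: Bystander: screwdriver, 190 mm long, lying on the table, length along its x. Leave it.
- v_block: Bystander: steel V-block, 70 x 50 x 50 mm; origin under its centre. Leave it.
- magnet_base: Bystander: dark magnetic base with a knob, 60 x 50 x 85 mm; origin under its centre. Leave it.
- riser_post: Bystander: upright steel post, 32 mm across, 60 mm high; origin under its centre. Leave it.
- screw_tray: Bystander: grey plastic tray with the cover screws, 110 x 80 x 22 mm; origin under its centre. Leave it.

How it is judged:
On the way:
1. the pressure plate is pressed level while the cover still lies on the table (value of joint pressure_plate below 0.03 rad and height (world z) of cover below 0.01 m), for 0.2 s.
At the end, for the whole second after the job is handed in: Plate level within 0.03 rad. Cover held still in the fingers, off the pump, its underside 8 to 35 mm above the pump's top face, level within 0.06 rad, its middle within 4 mm of the pump's middle seen from above, sides parallel within 0.045 rad (either way round) (value of joint pressure_plate below 0.03 rad and horizontal distance between cover and pump below 0.004 m and angle between the x axis of cover and the x axis of pump, either way round below 0.045 rad and angle between cover's own z axis and vertical below 0.06 rad and z of cover in the frame of pump between 0.083 and 0.11 m and contact force between the fingers and cover above 3 N and contact force between cover and pump below 0.3 N and linear speed of cover below 0.015 m/s and angular speed of cover below 0.1 rad/s); the arm keeps its last pose, push and grip.
It fails at once if a bystander is moved more than 25 mm (distance of any of round_cover, ring_gauge, hex_driver, v_block, magnet_base, riser_post, screw_tray from where it was at the start of the episode above 0.025 m).
It also fails if it takes over 42 s, if anything falls off the work surface, if the arm or the gripper's body presses on something with over 40 N, if the wrist force passes 120 N, or if a joint passes its speed limit or range.

## Working session

There is one attempt and no reset: what is moved stays moved. The work goes in short steps, each a Python script; the robot and the scene stay as the last script left them, time stands still between calls to the robot, and variables do not carry over. Pictures are saved under pics/ and viewed, at most 10 in all, crops included, and the job is handed in when it is done.

```bash
mkdir -p pics; cat > h.py <<'E'
import numpy as np, cv2
from workcell import bot, claw, kinematics, optics, ticket, spotter
def unproj(p,uv,z):
    K,V=np.array(p["intrinsics"]),np.array(p["view"]);R,t=V[:3,:3],V[:3,3]
    uv=np.atleast_2d(np.asarray(uv,float));d=np.c_[uv,np.ones(len(uv))]@np.linalg.inv(K).T@R
    c=-R.T@t; return c+d*((z-c[2])/d[:,2])[:,None]
def proj(p,X):
    K,V=np.array(p["intrinsics"]),np.array(p["view"])
    c=np.atleast_2d(X)@V[:3,:3].T+V[:3,3]; q=c@K.T; return q[:,:2]/q[:,2:]
E
python3 - <<'E'
from h import *
for n in ("top","scene"):
    p=optics.read_camera(n); im=p["frame"][...,::-1].copy(); cv2.imwrite(f"pics/{n}0.png",im)
    print(n,(-np.array(p["view"])[:3,:3].T@np.array(p["view"])[:3,3]).round(3),np.array(p["intrinsics"])[0,0])
    for th in ("pump","cover","pressure_plate"):
        for r in spotter.silhouettes(p,th)[:2]:
            m=r["mask"].astype(np.uint8); 
            print(th,round(r["score"],2),np.round(r["uv"]),m.sum(),cv2.minAreaRect(cv2.findNonZero(m)),unproj(p,r["uv"],0.0 if th=="cover" else .075).round(3))
print(bot.read_time_s(), bot.read_orientation())
E
```

```text
top [0.379 0.006 1.365] 446.06279641580306
pump 0.44 [339. 148.] 391 ((341.5, 150.5), (25.0, 17.0), 90.0) [[ 0.779 -0.056  0.075]]
cover 0.2 [267. 210.] 341 ((266.0000305175781, 210.00006103515625), (19.798988342285156, 19.798988342285156), 45.0) [[0.601 0.167 0.   ]]
pressure_plate 0.58 [267. 209.] 319 ((266.0, 209.0), (18.0, 20.0), 90.0) [[0.594 0.157 0.075]]
scene [ 0.889 -0.497  0.874] 403.45121297153173
pump 0.93 [333. 157.] 3395 ((332.2120056152344, 152.08401489257812), (102.23302459716797, 49.28293991088867), 10.304845809936523) [[0.613 0.122 0.075]]
cover 0.62 [265. 285.] 2941 ((262.9184265136719, 287.2424621582031), (61.122867584228516, 50.968475341796875), 58.392494201660156) [[ 0.612 -0.236  0.   ]]
pressure_plate 0.63 [331. 143.] 314 ((331.0, 142.5), (17.0, 22.0), 90.0) [[0.588 0.162 0.075]]
0.4 [ 1.84343992e-01  9.82861785e-01 -5.94169957e-05 -1.46764367e-05]
```

View pics/top0.png

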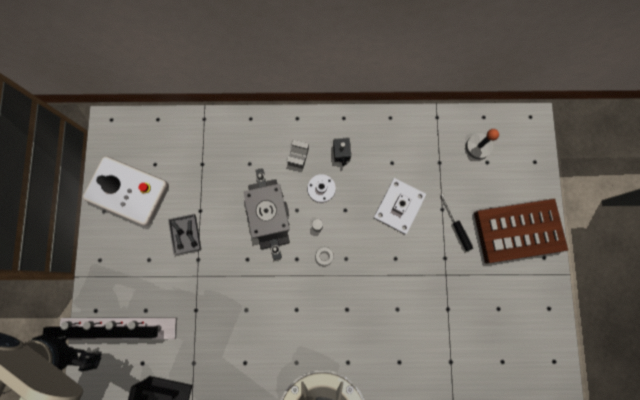

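View pics/scene0.png

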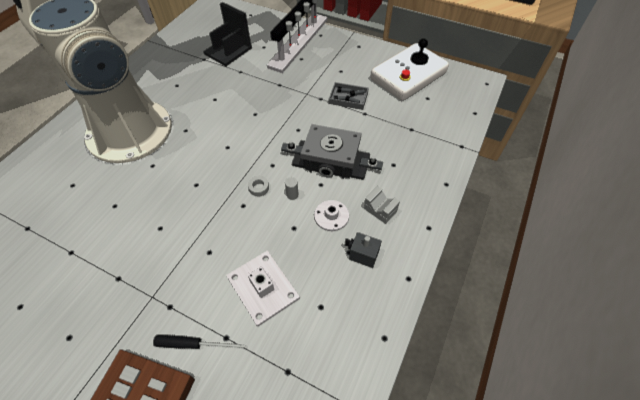

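The top view shows the pump at about (266,210) with its clamps roughly along world x, and the cover at (401,206). The networks confused the plate with the pump in places, but the scene masks agree. Next I'll take close-ups with the wrist camera.

```bash
cat >> h.py <<'E'
def q(a): b=(a+np.pi/2)/2; return [float(np.cos(b)),float(np.sin(b)),0.,0.]  # tool y at yaw a, pointing down
E
python3 - <<'E'
from h import *
for n,(x,y) in dict(cover=(.60,-.237),pump=(.57,.157)).items():
    bot.reach([x-.06,y,.33],q(np.arctan2(y,x)))
    p=optics.read_camera("wrist"); cv2.imwrite(f"pics/w_{n}.png",p["frame"][...,::-1]); np.savez(f"w_{n}.npz",**{k:p[k] for k in("frame","intrinsics","view")})
    print(n,bot.read_time_s(),p["view"][:3,:3].round(2).tolist(),(-p["view"][:3,:3].T@p["view"][:3,3]).round(3))
    for th in ([n] if n=="cover" else [n,"pressure_plate"]):
        for r in spotter.silhouettes(p,th)[:2]: 
            print(th,round(r["score"],2),np.round(r["uv"]),r["mask"].sum(),unproj(p,r["uv"],.012 if n=="cover" else .075).round(3)); 
        rs=spotter.silhouettes(p,th)
        if rs: np.save(f"m_{th}.npy",rs[0]["mask"])
E
```

```text
cover 3.5417 [[0.93, -0.37, 0.0], [-0.35, -0.9, 0.27], [-0.1, -0.25, -0.96]] [ 0.563 -0.174  0.474]
cover 0.64 [368. 138.] 8982 [[ 0.612 -0.241  0.012]]
pump 5.1583 [[0.96, 0.26, -0.0], [0.25, -0.93, 0.27], [0.07, -0.26, -0.96]] [0.491 0.221 0.474]
pump 0.87 [374. 172.] 15620 [[0.577 0.165 0.075]]
pressure_plate 0.98 [382. 179.] 2068 [[0.588 0.159 0.075]]
```

View pics/w_cover.png

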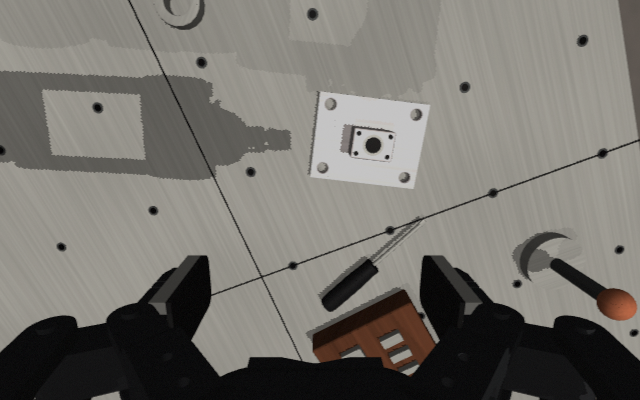

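View pics/w_pump.png

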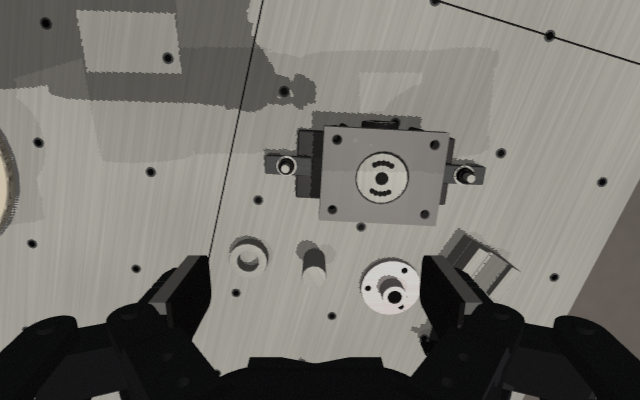

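The wrist views show the cover holes near (331,104), (416,115), (405,177) and (322,167). The pump holes are near (337,139), (435,145), (425,214) and (332,209), with the plate at (382,178). I'll fit poses to the holes and check which way the plate tilts.

```bash
cat >> h.py <<'E'
from scipy.optimize import least_squares
H=np.array([[55,41],[55,-41],[-55,-41],[-55,41]])/1000.
def T(P,L):
    c,s=np.cos(P[2]),np.sin(P[2]); return np.asarray(L)@np.array([[c,s],[-s,c]])+P[:2]
def refine(p,uv,r=7):
    g=cv2.GaussianBlur(cv2.cvtColor(p["frame"],cv2.COLOR_RGB2GRAY),(0,0),.8).astype(float); out=[]
    for u,v in uv:
        for _ in range(4):
            x0,y0=int(round(u)),int(round(v)); w=g[y0-r:y0+r+1,x0-r:x0+r+1]
            k=np.clip(np.median(w)-12-w,0,None); yy,xx=np.mgrid[y0-r:y0+r+1,x0-r:x0+r+1]; u,v=(k*xx).sum()/k.sum(),(k*yy).sum()/k.sum()
        out.append((u,v))
    return np.array(out)
def fit(p,uv,z,P0):
    """pose (x,y,yaw) of hole pattern at height z; uv in any order"""
    def asg(P): 
        pr=proj(p,np.c_[T(P,H),np.full(4,z)]); return pr,[np.argmin(np.hypot(*(uv-a).T)) for a in pr]
    def f(P): pr,i=asg(P); return (pr-uv[i]).ravel()
    r=least_squares(f,P0); return r.x,np.abs(r.fun).max()
E
python3 - <<'E'
from h import *
for n,uv,z in(("cover",[(331,104),(416,115),(405,177),(322,167)],.012),("pump",[(337,139),(435,145),(425,214),(332,209)],.075)):
    p=dict(np.load(f"w_{n}.npz")); uv=refine(p,uv); W=unproj(p,uv,z)[:,:2]; c=W.mean(0)
    D=[np.linalg.norm(W[1]-W[0]),np.linalg.norm(W[2]-W[1])]; e=(W[1]-W[0]+W[2]-W[3]) if D[0]>D[1] else (W[2]-W[1]+W[3]-W[0])
    P,r=fit(p,uv,z,[*c,np.arctan2(e[1],e[0])]); print(n,uv.round(1).tolist(),np.round(D,4),P.round(4),round(r,2))
p=dict(np.load("w_pump.npz")); im=p["frame"][...,::-1]
c=cv2.resize(im[110:240,255:495],None,fx=3.3,fy=3.3,interpolation=cv2.INTER_CUBIC)
cv2.imwrite("pics/crop.png",c)
m=np.load("m_pressure_plate.npy").astype(np.uint8); print(cv2.fitEllipse(max(cv2.findContours(m,0,1)[0],key=len)))
a=np.linspace(0,2*np.pi,100); X=np.c_[T(P,.029*np.c_[np.cos(a),np.sin(a)]),np.full(100,.075)]; print(cv2.fitEllipse(proj(p,X).astype(np.float32)))
for s in(1,-1):
  t=.135; lx=.029*np.cos(a); X=np.c_[T(P,np.c_[s*(-.029+(lx+.029)*np.cos(t)),.029*np.sin(a)]),.075+(lx+.029)*np.sin(t)]; print(s,cv2.fitEllipse(proj(p,X).astype(np.float32)))
E
```

```text
cover [[332.7, 104.5], [417.8, 114.6], [405.2, 177.9], [323.4, 169.1]] [0.1095 0.0831] [ 0.6116 -0.2463 -0.4932] 0.86
pump [[336.7, 139.2], [434.1, 144.3], [424.3, 213.8], [331.8, 209.0]] [0.1101 0.0823] [0.5872 0.1608 0.2147] 0.17
((381.18988037109375, 177.07872009277344), (49.36918258666992, 51.55979537963867), 55.66685485839844)
((381.7505798339844, 177.0546417236328), (48.319007873535156, 51.0427360534668), 55.995506286621094)
1 ((382.3824462890625, 177.7520751953125), (49.552276611328125, 51.625038146972656), 73.93927001953125)
-1 ((382.37664794921875, 177.75311279296875), (47.137367248535156, 51.31305694580078), 40.907501220703125)
```

View pics/crop.png

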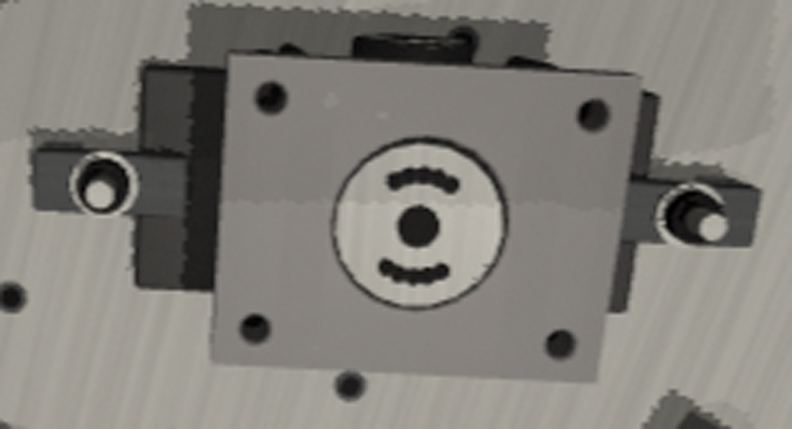

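The tilt direction isn't clear from this view. Pressing the middle to the hard stop works for either sign, so I'll do that and watch the force.

```bash
python3 - <<'E'
from h import *
P=[.5872,.1608,.2147]
claw.move_gripper(0.0); o=q(P[2])
bot.reach([P[0],P[1],.13],o); bot.servo_line([P[0],P[1],.09],velocity=.08)
f0=bot.read_wrist_force()[2]; z=.088
while z>.066:
    bot.servo_line([P[0],P[1],z],velocity=.03); f=bot.read_wrist_force()[2]-f0
    print(round(z,4),np.round(bot.read_position()[2],4),round(f,1))
    if f>22: break
    z-=.0015
print(bot.read_wrist_force(),bot.read_time_s())
bot.servo_line([P[0],P[1],.11],velocity=.15)
bot.reach([P[0]-.08,P[1]-.02,.27],q(.267))
p=optics.read_camera("wrist"); np.savez("w_pump2.npz",**{k:p[k] for k in("frame","intrinsics","view")})
pr=proj(p,np.c_[T(P,H),np.full(4,.075)]); uv=refine(p,pr,9); print(pr.round(),uv.round(1),fit(p,uv,.075,P),bot.read_time_s())
x0,y0=(uv.mean(0)-[150,110]).astype(int).clip(0); cv2.imwrite("pics/crop2.png",cv2.resize(p["frame"][y0:y0+220,x0:x0+300,::-1],None,fx=2.6,fy=2.6,interpolation=2))
E
```

```text
0.088 0.0882 -0.5
0.0865 0.0865 -0.4
0.085 0.0849 -0.1
0.0835 0.0834 -1.1
0.082 0.0819 -0.5
0.0805 0.0804 -0.3
0.079 0.0789 -0.8
0.0775 0.0777 1.1
0.076 0.0764 1.8
0.0745 0.0751 4.7
0.073 0.0749 18.8
0.0715 0.0748 31.9
[-5.62662296 -1.7284411  32.53689248] 10.6417
[[465. 137.]
 [451. 219.]
 [343. 214.]
 [349. 131.]] [[464.9 136.9]
 [451.5 219.2]
 [342.5 213.5]
 [349.  130.7]] (array([0.58733326, 0.16089342, 0.21411201]), np.float64(0.23540163468425135)) 11.85
```

View pics/crop2.png

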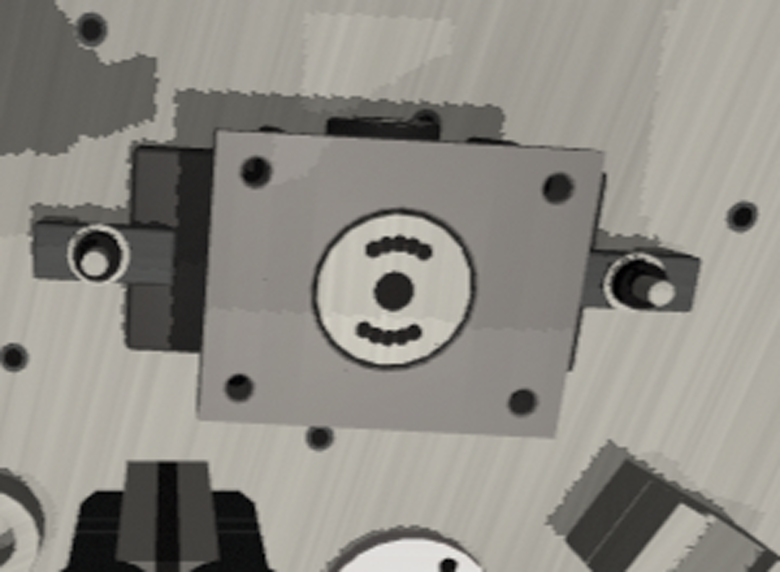

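The stop is hard at z = 0.075 with 32 N, and the plate now looks level and concentric in its bore. The pump pose is confirmed by the second fit. Next is the cover: a closer look, then the grasp.

```bash
python3 - <<'E'
from h import *
C=[.6116,-.2463,-.4932]
claw.move_gripper(.085); bot.reach([.53,-.20,.25],q(-.38))
p=optics.read_camera("wrist"); np.savez("w_cover2.npz",**{k:p[k] for k in("frame","intrinsics","view")})
rs=spotter.silhouettes(p,"cover"); print([(r["score"],r["uv"]) for r in rs]); m=rs[0]["mask"]; np.save("m_cover.npy",m)
# corner fit: plate outline's convex hull compared with model
q4=np.array([[70,55],[70,-55],[-70,-55],[-70,55]])/1000
hull=cv2.convexHull(max(cv2.findContours(m.astype(np.uint8),0,1)[0],key=len))
c=cv2.minAreaRect(hull); print(c)
pr=proj(p,np.c_[T(C,q4),np.full(4,.012)]); ph=proj(p,np.c_[T(C,H),np.full(4,.012)])
print(pr.round(),ph.round(),bot.read_time_s())
im=p["frame"][...,::-1].copy()
x0,y0=(pr.mean(0)-[130,95]).astype(int).clip(0); s=3
v=cv2.resize(im[y0:y0+190,x0:x0+260],None,fx=s,fy=s,interpolation=2)
for a in pr: cv2.circle(v,tuple(int(t) for t in (a-[x0,y0]+.5)*s),3,(0,0,255),-1)
for a in ph: cv2.circle(v,tuple(int(t) for t in (a-[x0,y0]+.5)*s),3,(0,255,0),-1)
cv2.drawContours(v,[((hull-[x0,y0]+.5)*s).astype(int)],-1,(255,0,0),1)
cv2.imwrite("pics/crop3.png",v); print(x0,y0)
E
```

```text
[]Traceback (most recent call last):
  File "<stdin>", line 5, in <module>
IndexError: list index out of range
```

```bash
python3 - <<'E'
from h import *
C=[.6116,-.2463,-.4932]
p=dict(np.load("w_cover2.npz")); g=cv2.cvtColor(p["frame"],cv2.COLOR_RGB2GRAY)
q4=np.array([[70,55],[70,-55],[-70,-55],[-70,55]])/1000
pr=proj(p,np.c_[T(C,q4),np.full(4,.012)]); ph=proj(p,np.c_[T(C,H),np.full(4,.012)])
print(pr.round(),ph.round(),bot.read_time_s())
im=p["frame"][...,::-1].copy()
x0,y0=(pr.mean(0)-[130,95]).astype(int).clip(0); s=3
v=cv2.resize(im[y0:y0+190,x0:x0+260],None,fx=s,fy=s,interpolation=2)
for a in pr: cv2.circle(v,tuple(int(t) for t in (a-[x0,y0]+.5)*s),3,(0,0,255),-1)
for a in ph: cv2.circle(v,tuple(int(t) for t in (a-[x0,y0]+.5)*s),3,(0,255,0),-1)
cv2.imwrite("pics/crop3.png",v); print(x0,y0)
E
```

```text
[[474. 135.]
 [451. 231.]
 [331. 218.]
 [344. 120.]] [[457. 147.]
 [441. 218.]
 [346. 208.]
 [356. 135.]] 14.025
270 81
```

View pics/crop3.png

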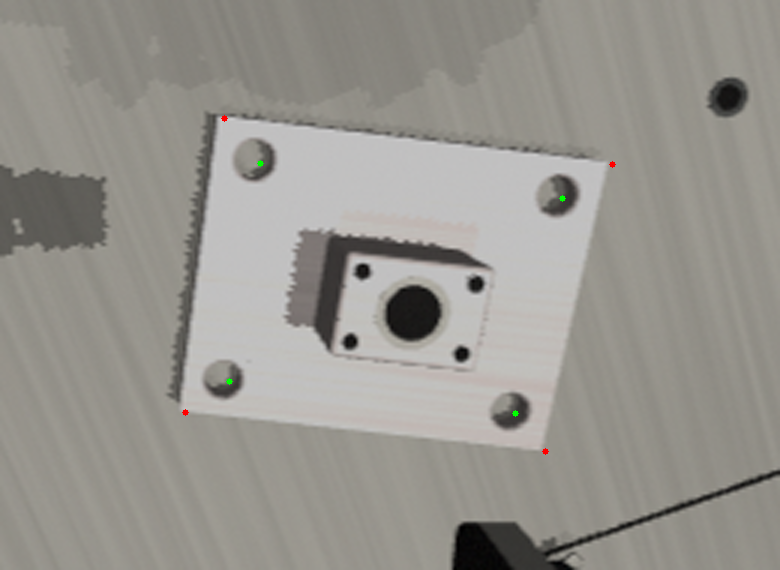

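My overlay sits about 2 px right of the true hole rims, which are at crop (254,160), (557,195), (510,410) and (223,379). I'll refit to those, then grasp and lift.

```bash
python3 - <<'E'
from h import *
p=dict(np.load("w_cover2.npz"))
uv=np.array([(254,160),(557,195),(510,410),(223,379)])/3-.5+[270,81]
C,r=fit(p,uv,.012,[.6116,-.2463,-.4932]); print(C.round(4),r)
o=q(C[2]+np.pi/2)
bot.reach([C[0],C[1],.12],o); bot.servo_line([C[0],C[1],.02],velocity=.12)
claw.move_gripper(.02,90); print(bot.read_gripper_width(),bot.read_grip_force())
bot.servo_line([C[0],C[1],.18],velocity=.12)
w=optics.read_camera("wrist"); np.savez("w_held.npz",**{k:w[k] for k in("frame","intrinsics","view")}); cv2.imwrite("pics/held.png",w["frame"][...,::-1])
print(bot.read_gripper_width(),bot.read_grip_force(),bot.read_wrist_force(),bot.read_ft_torque(),bot.read_position(),bot.read_time_s())
np.save("C.npy",C)
print(proj(w,np.c_[T(C,H),np.full(4,.012+.16)]).round(1))
E
```

```text
[ 0.6099 -0.2443 -0.4913] 0.16105039442476254
0.034519277908735456 92.22975254058838
0.03484219699831093 90.6210458278656 [-0.79227192  0.83644047 -6.83056744] [ 0.03404956 -0.01104683  0.06444932] [ 0.6094078  -0.24410841  0.17899807] 18.3833
[[398.2 357. ]
 [237.  356.9]
 [221.9 138.3]
 [414.5 138.3]]
```

View pics/held.png

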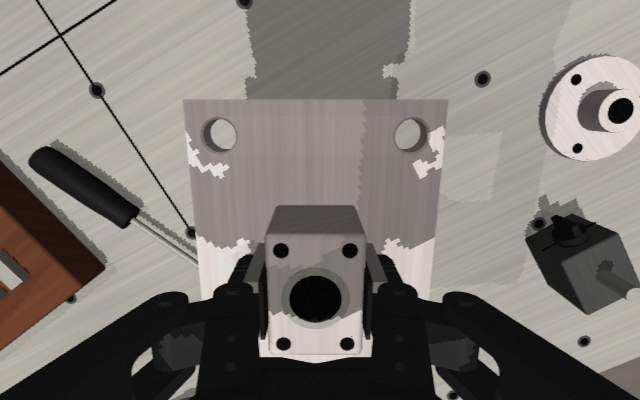

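The cover is held square and level, with visible hole rims at (219,135) and (411,135). That is about 3 px from the prediction, so the camera bias is around 1.3 mm. I'll view the pump past the held cover at the placing orientation, so the bias cancels between the two.

```bash
python3 - <<'E'
from h import *
P=np.array([.5873,.1609,.2144]); C=np.load("C.npy")
w=dict(np.load("w_held.npz")); tcp=np.array([.6094,-.2441,.179])
W=unproj(w,[(219,135),(411,135)],.012+.159)[:,:2]; mid=W.mean(0)
ya=C[2]+np.pi/2                       # grip yaw (tool y)
Rz=lambda a:np.array([[np.cos(a),-np.sin(a)],[np.sin(a),np.cos(a)]])
loc=Rz(-ya)@(mid-tcp[:2]); d=W[1]-W[0]; print("mid hole pair in tool (ya frame) mm",loc*1e3,"yaw err",np.arctan2(d[1],d[0])-ya, np.linalg.norm(d))
# frame: e1 = tool y, e2 = e1+90deg = image up ; nominal loc=(0,55mm)
yp=P[2]+np.pi/2; cam=-w["view"][:3,:3].T@w["view"][:3,3]
def pred(t):   # virtual view with tool at t, yaw yp
    A=np.eye(4); A[:2,:2]=Rz(yp-ya); A[:3,3]=np.array(t)-A[:3,:3]@tcp
    v=dict(w); v["view"]=w["view"]@np.linalg.inv(A); return v
best=None
for z in(.25,.3,.35,.4):
  for k in(.1,.14,.18,.22,.26,.3,.34):
    t=np.r_[P[:2]-Rz(yp)@[0,k],z]; pr=proj(pred(t),np.c_[T(P,H),np.full(4,.075)])
    if pr[:,1].min()>12 and pr[:,1].max()<92: best=best or (t,pr); print(z,k,pr[:,1].round(),kinematics.solve_ik(list(t),q(yp)) is not None)
if best:
    t,_=best; bot.reach(list(t),q(yp))
    p=optics.read_camera("wrist"); np.savez("w_rel.npz",**{k:p[k] for k in("frame","intrinsics","view")}); cv2.imwrite("pics/rel.png",p["frame"][...,::-1])
    pr=proj(p,np.c_[T(P,H),np.full(4,.075)]); uv=refine(p,pr,6); print(pr.round(1),uv.round(1),fit(p,uv,.075,P)); print(bot.read_position(),bot.read_time_s())
E
```

```text
mid hole pair in tool (ya frame) mm [-1.30329664 55.76849125] yaw err 0.0002191684086318979 0.08204317786123283
```

```bash
python3 - <<'E'
from h import *
P=np.array([.5873,.1609,.2144]); C=np.load("C.npy")
w=dict(np.load("w_held.npz")); tcp=np.array([.6094,-.2441,.179]); ya=C[2]+np.pi/2; yp=P[2]+np.pi/2
Rz=lambda a:np.array([[np.cos(a),-np.sin(a)],[np.sin(a),np.cos(a)]])
def pred(t):
    A=np.eye(4); A[:2,:2]=Rz(yp-ya); A[:3,3]=np.array(t)-A[:3,:3]@tcp
    v=dict(w); v["view"]=w["view"]@np.linalg.inv(A); return v
best=[]
for z in np.arange(.2,.4,.025):
  for k in np.arange(-.05,.35,.02):
    for l in np.arange(-.3,.31,.02):
      t=np.r_[P[:2]-Rz(yp)@[l,k],z]; pr=proj(pred(t),np.c_[T(P,H),np.full(4,.075)])
      ok=(pr[:,1].min()>12) and pr[:,0].min()>10 and pr[:,0].max()<630
      clear=pr[:,1].max()<92 or (pr[:,1].max()<235 and (pr[:,0].max()<176 or pr[:,0].min()>456))
      if ok and clear and kinematics.solve_ik(list(t),q(yp)) is not None: best.append((z,k,l,t,pr))
print(len(best))
if best:
    z,k,l,t,_=min(best,key=lambda b:b[0]+abs(b[2])); print(z,k,l,t)
    bot.reach(list(t),q(yp))
    p=optics.read_camera("wrist"); np.savez("w_rel.npz",**{k:p[k] for k in("frame","intrinsics","view")}); cv2.imwrite("pics/rel.png",p["frame"][...,::-1])
    pr=proj(p,np.c_[T(P,H),np.full(4,.075)]); uv=refine(p,pr,6); print(pr.round(1).tolist(),uv.round(1).tolist(),fit(p,uv,.075,P)); print(bot.read_position(),bot.read_time_s(),bot.read_grip_force())
E
```

```text
308
0.2 0.03 -0.15999999999999986 [0.58257133 0.32361951 0.2       ]h.py:20: RuntimeWarning: invalid value encountered in scalar divide
  k=np.clip(np.median(w)-12-w,0,None); yy,xx=np.mgrid[y0-r:y0+r+1,x0-r:x0+r+1]; u,v=(k*xx).sum()/k.sum(),(k*yy).sum()/k.sum()
Traceback (most recent call last):
  File "h.py", line 19, in refine
    x0,y0=int(round(u)),int(round(v)); w=g[y0-r:y0+r+1,x0-r:x0+r+1]
              ~~~~~^^^
ValueError: cannot convert float NaN to integer
```

View pics/rel.png

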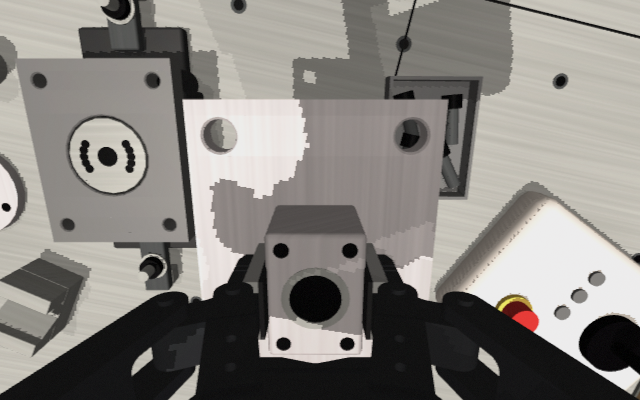

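The pump holes are fully visible beside the held cover at (39,80), (153,80), (169,224) and (68,224). The cover hasn't slipped in the grip.

```bash
python3 - <<'E'
from h import *
P=np.array([.5873,.1609,.2144]); p=dict(np.load("w_rel.npz")); w=dict(np.load("w_held.npz"))
uv=refine(p,[(39,80),(153,80),(169,224),(68,224)],10); 
# recover actual tcp for this view
tp=np.array(bot.read_position()); yp=P[2]+np.pi/2
P2,r=fit(p,uv,.075,P); print("pump",uv.round(1).tolist(),P2.round(4),r,"tcp",tp)
W=unproj(p,[(219,135),(411,135)],tp[2]-.02+.012)[:,:2]
u=np.array([np.cos(yp),np.sin(yp)]); up=np.array([-u[1],u[0]])
cm=W.mean(0)-.055*up; print("cover middle meas",cm,"rel tcp e1,e2 mm",(cm-tp[:2])@u*1e3,(cm-tp[:2])@up*1e3)
# bias views in e1/e2
print("pump est diff (rel - first) mm e1,e2",(P2-P)[:2]@u*1e3,(P2-P)[:2]@up*1e3)
tgt=P2[:2]+tp[:2]-cm; print("target tcp",tgt, "vs P",(tgt-P[:2])*1e3)
E
```

```text
pump [[39.0, 80.2], [152.6, 80.1], [169.2, 224.1], [67.5, 224.0]] [0.5873 0.1604 0.2126] 0.36616274490475575 tcp [0.58311614 0.32252613 0.19994285]
cover middle meas [0.5818722  0.32223477] rel tcp e1,e2 mm -0.020023652002502612 1.277447372962577
pump est diff (rel - first) mm e1,e2 -0.5015885436862537 0.15872215465948852
target tcp [0.58849557 0.16066748] vs P [ 1.19556947 -0.23251777]
```

```bash
python3 - <<'E'
from h import *
t=np.array([.5885,.1607,.115]); o=q(.2135+np.pi/2)
bot.servo_line([t[0],t[1],.2],o,velocity=.12); bot.servo_line(list(t),velocity=.06); bot.dwell(.4)
e=t-np.array(bot.read_position()); print(e*1e3)
bot.servo_line(list(t+e),velocity=.02); bot.dwell(.6)
print((t-np.array(bot.read_position()))*1e3,bot.read_orientation(),o,bot.read_gripper_width(),bot.read_grip_force(),bot.read_wrist_force(),np.abs(bot.read_joint_vel()).max(),bot.read_time_s())
w=optics.read_camera("wrist")["frame"]; s=optics.read_camera("scene")["frame"]
a=cv2.resize(w,(480,300)); b=cv2.resize(s[90:210,250:442],(480,300),interpolation=2)
cv2.imwrite("pics/final.png",np.vstack([a,b])[...,::-1])
E
```

```text
[ 0.00091132  0.00319592 -0.04586608]
[ 0.0269189  -0.00686421  0.06574506] [-1.06545571e-01  9.94307820e-01  1.60289644e-06 -3.31535749e-05] [-0.10654736943944626, 0.9943076274803156, 0.0, 0.0] 0.03501024015459403 90.45337915420532 [ 1.39786853  0.72373789 -6.33227447] 0.002244670860596157 24.8083
```

View pics/final.png

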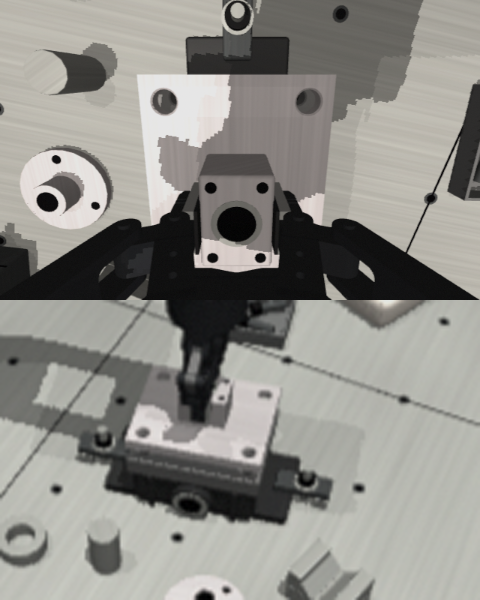

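The cover hovers level over the pump, and its hole rims are at the same wrist pixels as before. The arm has settled now, so I'll check the cover's middle once more with the same camera.

```bash
python3 - <<'E'
from h import *
p=optics.read_camera("wrist"); tp=np.array(bot.read_position()); a=.2135+np.pi/2; u=np.array([np.cos(a),np.sin(a)]); up=np.array([-u[1],u[0]])
print(np.array(p["intrinsics"]).tolist())
for uv in ([(219,135),(411,135)],):
    cm=unproj(p,uv,tp[2]-.008)[:,:2].mean(0)-.055*up; print(cm,tp,"cover-pump mm",(cm-[.5873,.1604])*1e3,"rel tcp e1 e2",(cm-tp[:2])@u*1e3,(cm-tp[:2])@up*1e3)
E
```

```text
[[351.81443395719964, 0.0, 314.9728402603496], [0.0, 351.81443395719964, 200.41178224759201], [0.0, 0.0, 1.0]]
[0.58729951 0.16032064] [0.58850525 0.16068639 0.11495237] cover-pump mm [-0.00049445 -0.07936421] rel tcp e1 e2 -0.10197627479469486 1.255862517953525
```

The cover and pump middles agree to within 0.1 mm in the same camera, so I'm handing in.

```bash
python3 -c "
from h import *
print(ticket.hand_in())"
```

```text
the job is handed in; nothing more can be done
None
```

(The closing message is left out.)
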